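# Reset the bench power breakers in order

### The arm

A 6-joint arm with a two-finger parallel gripper is mounted at the origin on the work surface. World frame = base frame: x ahead of the robot, y to its left, z up, the work surface at z = 0. Lengths are in m, angles in degrees, forces in N, time in s.
With the tool pointing down it reaches from about 0.275 to 0.75 m from the base axis. Payload 10.2 kg.
Tool frame: the origin (TCP) lies between the finger pads; the fingertips stand 17 mm ahead of it and the grasp point (between the pads) lies 2 mm behind it; z points along the fingers, y is the line along which they close (so a half turn about z gives the same grasp; the last joint's range is limited). The gripper opens to 85 mm and grips with 20 to 120 N. Pads are 22 mm wide; open, the fingers measure 114 mm over their backs; the gripper's body (76 mm by 85 mm) begins 54 mm behind the grasp point. The pads swing forward as they close: fully open they stand 13 mm farther back than shut.
Start: joints at [-12.8, 17.928, 85.812, -0, 76.261, -12.8], TCP at [0.525, -0, 0.248] pointing down, gripper open.
Joint ranges: [-168.41, 168.41], [-55.51, 124.54], [10.69, 146.95], [-70.63, 250.63], [1, 178], [-165.06, 165.06]. Speed limits (degrees/s): [136.94, 136.94, 172.46, 180, 180, 180].

### API

Orientations are given as [roll, pitch, yaw] about the fixed x, y, z axes, in that order (R = Rz(yaw) Ry(pitch) Rx(roll)).
In Python, from rig import arm, read_camera, ticket gives the robot as it stands.
- The arm moves only by the tool servo_tool, never from a script. Its argument "targets" is a list of rows, each a list of 5 numbers: the closure in counts, from 0 (fully open) to 255 (shut), then the shift along the tool's x, y, z in m, then the turn about the tool's z in rad. In form: [[claw, dx, dy, dz, roll], ...]. A call has exactly 8 rows; each row shifts and turns the commanded pose from where the row before left it, along the tool's axes as they then stand; what a row does not reach is not made up. A row lasts 1/10 s, in which the tool goes at most 50 mm and 8.59 degrees, less where a joint would pass 70% of its speed; a pose out of reach is approached as far as the arm can. A call with a gripper value outside its range is refused whole. The fingers move at their own pace and stop on an object; the grip force is fixed at half the most. Time passes only in rows, so rows that do not move let the fingers close, or fill a call up. It gives the time, the measured TCP pose, the force, the opening and the grip force at its end, in the units of the state.
- arm.sense(): the state, without advancing time (a new reading comes with each control period).
- read_camera(name): name is "scene" or "side" or "wrist"; returns a dict with "pixels" (480x640x3 uint8, blue, green, red), "fx", "fy", "cx", "cy" (pixels), "world_to_cam" (4x4, takes a point from world to camera coordinates); the wrist camera has in their place "mount" (4x4, takes a point from camera to tool coordinates, whose origin is the TCP and whose axes are the flange's). Camera axes: x right, y down, z forward; pixel columns grow to the right and rows downward; lengths in m; the calibration is good to about 2 mm. A picture is of the moment at which its call begins: read the wrist's pose just before it. There is no depth.
- ticket.hand_in(): hands the job in; it is judged then, once.
The state is a dict: "t": time; "q": joint angles; "dq": joint speeds; "joint_torque": joint torques, N m; "eef_pos": TCP position; "eef_rot": TCP orientation; "wrist_force": force on the tool from outside, world axes, zero at the start; "ft_torque": the same for the moment, N m; "grip_width": finger opening in m; "finger_force": force on a finger pad.
Only numpy, scipy, OpenCV 4.12 (cv2) and the standard library are available. Lean on these libraries where they do the work, as an engineer would, in place of code of your own. Each camera call takes 0.05 s, during which the arm holds its last target. There are 200 camera calls.

### The job

The three push-to-reset breakers of this inspection bench's power box have popped out; reset them with the fingertips in the order of the supply: first the large round button, then the square one, last the small round one. Press each gently straight down until it is fully home, where it stays, before going to the next; do not pull a button out, press hard on the box, or disturb the jar, the turned steel part and the screwdriver beside it.

Things in the scene. Friction and masses are not known exactly. Their poses are not given: they have to be found in the camera images.
- main (a joint): travel of the large round button in m: about 0 popped out (as found, 0 to 0.0015), +0.009 is pressed fully home (hard stop), negative is pulled out (to -0.006). It slides straight down, resists with a steady friction of about 3 N, has no spring and stays where it is left
- main_top (a point): centre of the flat top of the large round button, 36 mm across: black, with a white stem under it, about 81 mm above the table when popped out and 72 mm when home (still 15 mm proud of the grey module). The cap is sprung on its stem: it gives up to 4 mm at about 3 N per mm (about 1 mm while the button slides, more once it is home) and comes back when let go
- main_unit: fixed grey module, 70 x 70 mm, 45 mm high, origin at the centre of its underside, which is 12 mm above the table (so its top is 57 mm above the table), carrying the large round button in the middle of its top; the modules stand in a row about 90 mm apart on one aluminium plate screwed to the bench, in any order
- square (a joint): travel of the square button in m: about 0 popped out (as found, 0 to 0.0015), +0.009 is pressed fully home (hard stop), negative is pulled out (to -0.006). It slides straight down, resists with a steady friction of about 3 N, has no spring and stays where it is left
- square_top (a point): centre of the flat top of the square button, 26 x 26 mm, sides along its module's: black, with a white stem under it, about 81 mm above the table when popped out and 72 mm when home (still 15 mm proud of the grey module). The cap is sprung on its stem: it gives up to 4 mm at about 3 N per mm (about 1 mm while the button slides, more once it is home) and comes back when let go
- square_unit: fixed grey module, 70 x 70 mm, 45 mm high, origin at the centre of its underside, which is 12 mm above the table (so its top is 57 mm above the table), carrying the square button in the middle of its top; the modules stand in a row about 90 mm apart on one aluminium plate screwed to the bench, in any order
- small (a joint): travel of the small round button in m: about 0 popped out (as found, 0 to 0.0015), +0.009 is pressed fully home (hard stop), negative is pulled out (to -0.006). It slides straight down, resists with a steady friction of about 3 N, has no spring and stays where it is left
- small_top (a point): centre of the flat top of the small round button, 16 mm across: black, with a white stem under it, about 81 mm above the table when popped out and 72 mm when home (still 15 mm proud of the grey module). The cap is sprung on its stem: it gives up to 4 mm at about 3 N per mm (about 1 mm while the button slides, more once it is home) and comes back when let go
- small_unit: fixed grey module, 70 x 70 mm, 45 mm high, origin at the centre of its underside, which is 12 mm above the table (so its top is 57 mm above the table), carrying the small round button in the middle of its top; the modules stand in a row about 90 mm apart on one aluminium plate screwed to the bench, in any order
- jar: loose closed jar, 48 mm across, 60 mm high, standing near the modules; origin at the centre of its underside; to be left alone
- spool: loose steel turned part, 40 mm across, 42 mm high, standing near the modules; origin at the centre of its underside; to be left alone
- driver: loose screwdriver, about 180 mm long, lying on the table near the modules along its own x (handle to -x); origin under its middle; to be left alone

How it is judged (in metres and radians):
On the way, in this order (a step that is already met when the one before it is completed fails the run):
1. the large round button is pressed home (value of joint main above 0.0075 m), for 0.1 s.
2. the square button is pressed home (value of joint square above 0.0075 m), for 0.1 s.
3. the small round button is pressed home (value of joint small above 0.0075 m), for 0.1 s.
At the end, for the whole second after the job is handed in: all three buttons are home (pressed in by more than 7.5 mm of their 9 mm) and have stayed there; the jar, the turned part and the screwdriver are at rest within 15 mm of where they were (value of joint each of main, square, small above 0.0075 m and distance of each of jar, spool, driver from where it was at the start of the episode below 0.015 m and linear speed of each of jar, spool, driver below 0.02 m/s); the robot touches nothing.
It fails at once if the square button is pressed before the large round one is home (value of joint square above 0.004 m and value of joint main below 0.007 m).
It fails at once if the small round button is pressed before the square one is home (value of joint small above 0.004 m and value of joint square below 0.007 m).
It fails at once if a button is pulled out (value of joint any of main, square, small below -0.002 m).
It fails at once if the robot bears on a button or its module with more than 25 N (contact force between any of the fingers, the arm and main_unit above 25 N or contact force between any of the fingers, the arm and square_unit above 25 N or contact force between any of the fingers, the arm and small_unit above 25 N).
It fails at once if the jar, the turned part or the screwdriver is moved more than 15 mm or lifted (distance of any of jar, spool, driver from where it was at the start of the episode above 0.015 m).
It also fails if it takes over 45 s, if anything falls off the work surface, if the arm or the gripper's body presses on something with over 40 N, if the wrist force passes 120 N, or if a joint passes its speed limit or range.

## Working session

There is one attempt and no reset: what is moved stays moved. The work goes in short steps, Python scripts to look and compute and a tool call to move; the robot and the scene stay as the last step left them, time stands still between calls to the robot, and variables do not carry over. Pictures are saved under pics/ and viewed, at most 10 in all, crops included, and the job is handed in when it is done.

Besides the shell and the picture viewer there is one more tool, called after "Call:" as name(argument=value, ...) on one line, values as JSON. servo_tool: Moves the arm, as the interface text tells. Its arguments: {"type":"object","properties":{"targets":{"type":"array","items":{"type":"array","items":{"type":"number"}}}},"required":["targets"]}

```bash
ls; mkdir -p pics; cat > h.py <<'E'
import numpy as np, cv2
from scipy.spatial.transform import Rotation as R
from rig import arm, read_camera, ticket
def cam(name):
    s=arm.sense(); d=read_camera(name)
    if name=="wrist":
        T=np.eye(4); T[:3,:3]=R.from_euler('xyz',s["eef_rot"],degrees=True).as_matrix(); T[:3,3]=s["eef_pos"]
        c2w=T@d["mount"]
    else: c2w=np.linalg.inv(d["world_to_cam"])
    return d["pixels"],np.array([[d["fx"],0,d["cx"]],[0,d["fy"],d["cy"]],[0,0,1]]),c2w
def ray(K,c2w,uv):
    v=c2w[:3,:3]@np.linalg.solve(K,[uv[0],uv[1],1.]); return c2w[:3,3],v/np.linalg.norm(v)
def onplane(K,c2w,uv,z):
    o,v=ray(K,c2w,uv); return o+v*(z-o[2])/v[2]
def tri(rays):
    A=np.zeros((3,3));b=np.zeros(3)
    for o,v in rays:
        P=np.eye(3)-np.outer(v,v);A+=P;b+=P@o
    return np.linalg.solve(A,b)
E
python3 - <<'E'
from h import *
import pickle
D={}
for n in ["scene","side","wrist"]:
    D[n]=cam(n); cv2.imwrite(f"pics/{n}0.png",D[n][0])
pickle.dump(D,open("v0.pkl","wb"))
s=arm.sense();print(s["t"],s["eef_pos"],s["eef_rot"],s["wrist_force"],s["grip_width"])
E
```

```text
pics
0.15 [5.24820210e-01 2.70586144e-05 2.47865929e-01] [-1.79943537e+02 -1.22037648e-02  9.00001388e+01] [1.19444193 0.36719476 0.91794665] 0.08517937406312971
```

View pics/scene0.png

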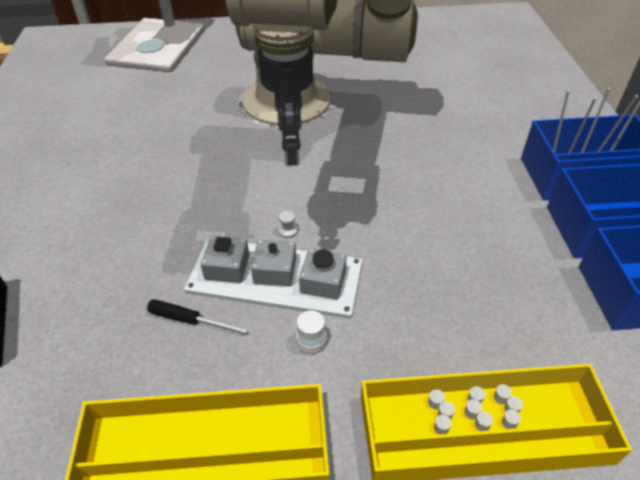

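View pics/side0.png

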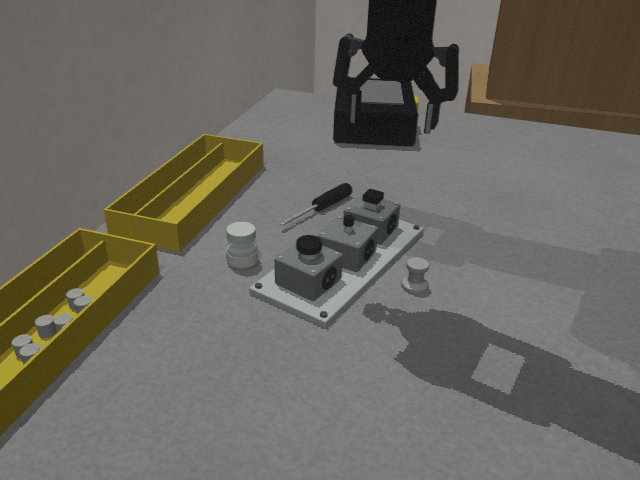

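View pics/wrist0.png

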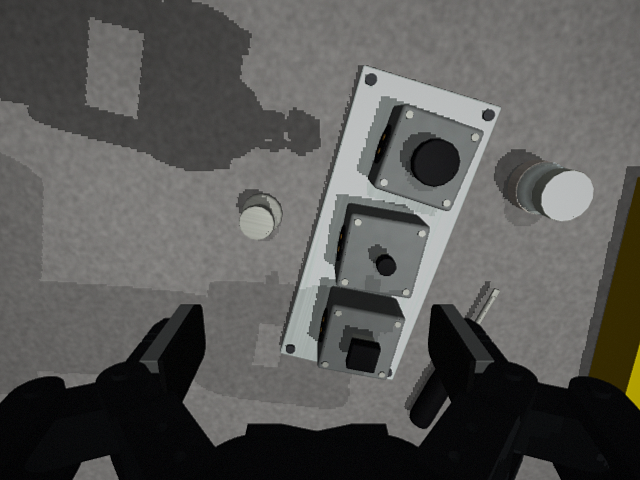

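The three pictures show the row with the tops at these pixels:

| Button | Wrist | Scene | Side |
|---|---|---|---|
| main | (436,161) | (323,257) | (309,243) |
| small | (387,264) | (273,246) | (349,219) |
| square | (363,354) | (223,242) | (374,195) |

In the wrist view the jar is at (567,195), the spool at (257,222), and the driver runs from (420,420) to (495,293).

```bash
python3 - <<'E'
from h import *
import pickle
np.set_printoptions(precision=4,suppress=True)
D=pickle.load(open("v0.pkl","rb"))
P=dict(main=[(436,161),(323,257),(309,242)],small=[(387,264),(273,246),(349,217)],square=[(363,354),(223,242),(374,195)])
for k,p in P.items():
    r=[ray(*D[n][1:],uv) for n,uv in zip(["wrist","scene","side"],p)]
    print(k,"tri",tri(r),"z81",[onplane(*D[n][1:],uv,.081)[:2] for n,uv in zip(["wrist","scene","side"],p)])
W=D["wrist"][1:]
print("jar",onplane(*W,(567,195),.06),"spool",onplane(*W,(257,222),.042))
print("driver",[onplane(*W,uv,.012) for uv in [(420,420),(495,293)]])
print("screws main",[onplane(*W,uv,.057) for uv in [(410,115),(475,138),(446,203),(384,183)]])
print("mount",D["wrist"][2])
E
```

```text
main tri [0.6148 0.0426 0.0786] z81 [array([0.6153, 0.0442]), array([0.6181, 0.0418]), array([0.6121, 0.0447])]
small tri [ 0.582  -0.0411  0.0792] z81 [array([ 0.5832, -0.0385]), array([ 0.5852, -0.0415]), array([ 0.5793, -0.0412])]
square tri [ 0.5649 -0.1275  0.0774] z81 [array([ 0.5668, -0.1231]), array([ 0.568 , -0.1277]), array([ 0.5612, -0.1224])]
jar [0.7321 0.0144 0.06  ] spool [ 0.4728 -0.0138  0.042 ]
driver [array([ 0.6453, -0.258 ,  0.012 ]), array([ 0.7095, -0.0973,  0.012 ])]
screws main [array([0.599 , 0.0772, 0.057 ]), array([0.652 , 0.0597, 0.057 ]), array([0.6342, 0.0069, 0.057 ]), array([0.5815, 0.0237, 0.057 ])]
mount [[ 1.      0.0012 -0.0014  0.5262]
 [ 0.0008 -0.9552 -0.2961  0.0761]
 [-0.0017  0.2961 -0.9552  0.3734]
 [ 0.      0.      0.      1.    ]]
```

Call:
servo_tool(targets=[[255, 0.007, 0.015, 0.01, 0], [255, 0.007, 0.015, 0.02, 0], [255, 0.007, 0.015, 0.02, 0], [255, 0.007, 0.015, 0.02, 0], [255, 0.007, 0.015, 0.02, 0], [255, 0.008, 0.0157, 0.02, 0], [255, 0, 0, 0.01, 0], [255, 0, 0, 0, 0]])

```text
t: 0.95
eef_pos: [0.6147, 0.043, 0.1267]
eef_rot: [-179.8, -0.0, 90.0]
wrist_force: [-0.4, 1.4, -0.2]
grip_width: -0.0001
finger_force: 0.0
```

```bash
python3 - <<'E'
from h import *
import pickle
D={n:cam(n) for n in ["scene","side","wrist"]}
pickle.dump(D,open("v1.pkl","wb"))
s=arm.sense();print(s["t"],s["eef_pos"],s["eef_rot"],s["wrist_force"],s["grip_width"])
f=lambda n,x,y,w,h:cv2.resize(D[n][0][y:y+h,x:x+w],(400,300),interpolation=cv2.INTER_CUBIC)
cv2.imwrite("pics/c1.png",np.vstack([np.hstack([f("scene",243,180,160,120),f("side",229,150,160,120)]),np.hstack([f("wrist",0,0,640,480),f("wrist",220,160,320,240)])]))
E
```

```text
1.1 [0.61567521 0.04260533 0.12949793] [1.79918797e+02 1.47075799e-02 8.99812561e+01] [ 0.51778618 -1.49262062  0.54570024] 0.00014655122113209527
```

View pics/c1.png

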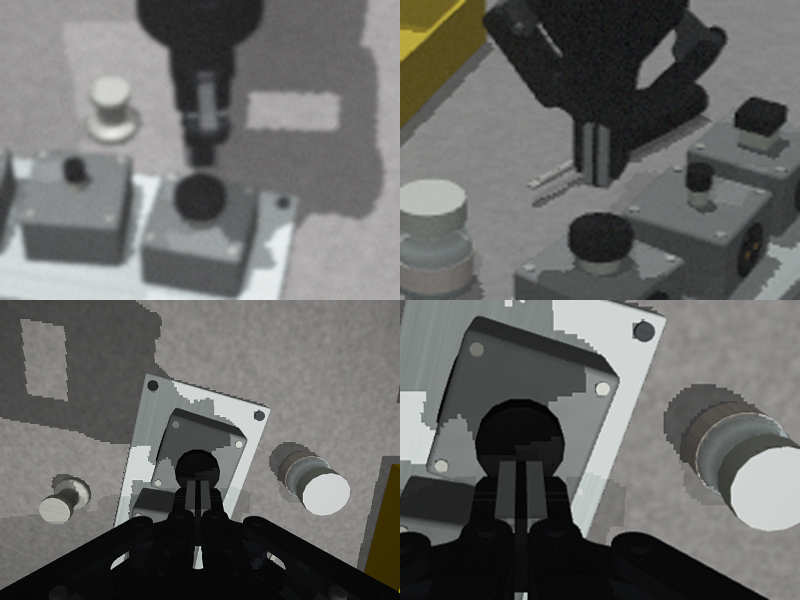

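Scene (tip over (323,246), button (323,259)) and side (tip (308,224), button (309,244)) show the closed tips directly over the large button. I'll descend to just above it.

Call:
servo_tool(targets=[[255, 0, 0, 0.005, 0], [255, 0, 0, 0.005, 0], [255, 0, 0, 0.005, 0], [255, 0, 0, 0.005, 0], [255, 0, 0, 0.003, 0], [255, 0, 0, 0.002, 0], [255, 0, 0, 0, 0], [255, 0, 0, 0, 0]])

```text
t: 1.9
eef_pos: [0.6158, 0.043, 0.1034]
eef_rot: [180.0, 0.0, 90.0]
wrist_force: [0.0, -0.3, 0.0]
grip_width: 0.0
finger_force: 0.0
```

Call:
servo_tool(targets=[[255, 0, 0, 0.001, 0], [255, 0, 0, 0.001, 0], [255, 0, 0, 0.001, 0], [255, 0, 0, 0.001, 0], [255, 0, 0, 0.001, 0], [255, 0, 0, 0.001, 0], [255, 0, 0, 0.001, 0], [255, 0, 0, 0.001, 0]])

```text
t: 2.7
eef_pos: [0.6158, 0.043, 0.0955]
eef_rot: [180.0, 0.0, 90.0]
wrist_force: [-1.0, -0.1, 2.8]
grip_width: -0.0002
finger_force: 1.4
```

Call:
servo_tool(targets=[[255, 0, 0, 0.001, 0], [255, 0, 0, 0.001, 0], [255, 0, 0, 0.001, 0], [255, 0, 0, 0.001, 0], [255, 0, 0, 0.001, 0], [255, 0, 0, 0.001, 0], [255, 0, 0, 0, 0], [255, 0, 0, 0, 0]])

```text
t: 3.5
eef_pos: [0.6157, 0.043, 0.0893]
eef_rot: [180.0, -0.0, 90.0]
wrist_force: [-0.3, 0.1, 1.6]
grip_width: 0.0002
finger_force: 1.0
```

Call:
servo_tool(targets=[[255, 0, 0, 0.0005, 0], [255, 0, 0, 0.0005, 0], [255, 0, 0, 0.0005, 0], [255, 0, 0, 0.0005, 0], [255, 0, 0, 0, 0], [255, 0, 0, 0, 0], [255, 0, 0, 0, 0], [255, 0, 0, 0, 0]])

```text
t: 4.3
eef_pos: [0.6157, 0.043, 0.0874]
eef_rot: [180.0, 0.0, 90.0]
wrist_force: [-0.6, -0.7, 5.8]
grip_width: 0.0002
finger_force: 2.4
```

Call:
servo_tool(targets=[[255, 0, 0, 0.0005, 0], [255, 0, 0, 0.0005, 0], [255, 0, 0, 0, 0], [255, 0, 0, 0, 0], [255, 0, 0, 0, 0], [255, 0, 0, 0, 0], [255, 0, 0, 0, 0], [255, 0, 0, 0, 0]])

```text
t: 5.1
eef_pos: [0.6158, 0.043, 0.0866]
eef_rot: [180.0, 0.0, 90.0]
wrist_force: [-3.1, -1.8, 7.1]
grip_width: -0.0001
finger_force: 3.5
```

Force has risen past 7 N with the tip at about 70 mm, so the button is home. Next I lift and go to the square.

Call:
servo_tool(targets=[[255, 0, 0, -0.005, 0], [255, 0, 0, -0.01, 0], [255, 0, 0, -0.015, 0], [255, 0, 0, -0.01, 0], [255, -0.01, -0.003, 0, 0], [255, -0.02, -0.006, 0, 0], [255, -0.02, -0.006, 0, 0], [255, -0.02, -0.006, 0, 0]])

```text
t: 5.9
eef_pos: [0.5939, -0.0283, 0.1256]
eef_rot: [-179.9, -0.0, 90.0]
wrist_force: [0.5, -0.1, 0.2]
grip_width: -0.0001
finger_force: 0.0
```

Call:
servo_tool(targets=[[255, -0.02, -0.006, 0, 0], [255, -0.02, -0.006, 0, 0], [255, -0.02, -0.006, 0, 0], [255, -0.02, -0.006, 0, 0], [255, -0.0175, -0.005, 0, 0], [255, 0, 0, 0, 0], [255, 0, 0, 0, 0], [255, 0, 0, 0, 0]])

```text
t: 6.7
eef_pos: [0.5656, -0.1239, 0.1261]
eef_rot: [-180.0, -0.0, 90.0]
wrist_force: [0.3, -0.2, 0.3]
grip_width: -0.0002
finger_force: 0.0
```

```bash
python3 - <<'E'
from h import *
import pickle
D={n:cam(n) for n in ["scene","side","wrist"]}
pickle.dump(D,open("v2.pkl","wb"))
s=arm.sense();print(s["t"],s["eef_pos"],s["eef_rot"],s["wrist_force"],s["grip_width"])
f=lambda n,x,y,w,h:cv2.resize(D[n][0][y:y+h,x:x+w],(400,300),interpolation=cv2.INTER_CUBIC)
cv2.imwrite("pics/c2.png",np.vstack([np.hstack([f("scene",180,180,180,135),f("side",259,130,160,120)]),np.hstack([f("wrist",0,0,640,480),f("wrist",220,160,320,240)])]))
E
```

```text
6.85 [ 0.56579425 -0.12387268  0.1262209 ] [-1.79994740e+02 -5.09637100e-03  9.00539392e+01] [ 0.6520676  -0.65566404  0.89532512] -0.00021486168094270956
```

View pics/c2.png

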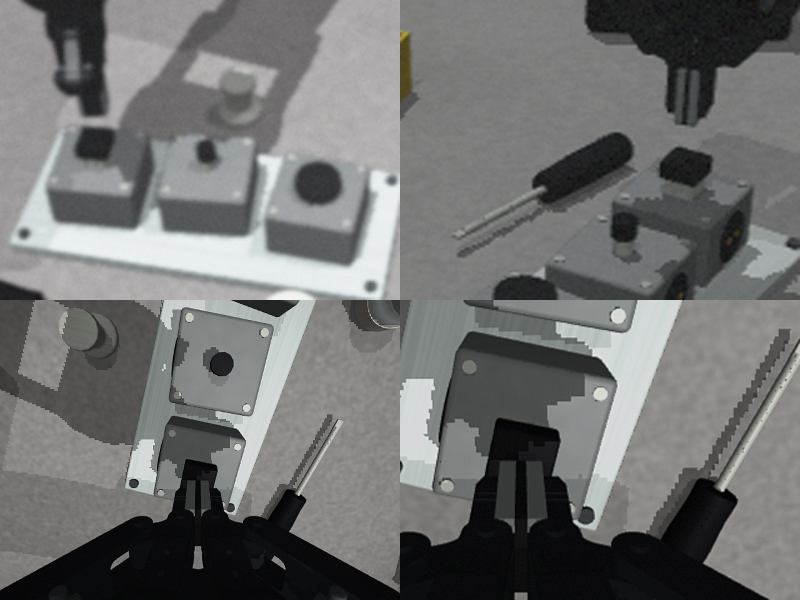

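Side (tip (685,125), cap (686,165) in the crop) and scene agree that the tips are over the square button. I press it the same way.

Call:
servo_tool(targets=[[255, 0, 0, 0.005, 0], [255, 0, 0, 0.008, 0], [255, 0, 0, 0.006, 0], [255, 0, 0, 0.003, 0], [255, 0, 0, 0.002, 0], [255, 0, 0, 0.001, 0], [255, 0, 0, 0.001, 0], [255, 0, 0, 0.001, 0]])

```text
t: 7.65
eef_pos: [0.5658, -0.1245, 0.0994]
eef_rot: [180.0, 0.0, 90.0]
wrist_force: [-0.3, -0.5, 0.6]
grip_width: 0.0002
finger_force: 0.0
```

Call:
servo_tool(targets=[[255, 0, 0, 0.001, 0], [255, 0, 0, 0.001, 0], [255, 0, 0, 0.001, 0], [255, 0, 0, 0.001, 0], [255, 0, 0, 0.001, 0], [255, 0, 0, 0.001, 0], [255, 0, 0, 0.001, 0], [255, 0, 0, 0.001, 0]])

```text
t: 8.45
eef_pos: [0.5658, -0.1245, 0.0913]
eef_rot: [180.0, 0.0, 90.0]
wrist_force: [-0.3, 0.6, 2.7]
grip_width: -0.0
finger_force: 1.4
```

Call:
servo_tool(targets=[[255, 0, 0, 0.001, 0], [255, 0, 0, 0.001, 0], [255, 0, 0, 0.001, 0], [255, 0, 0, 0.0005, 0], [255, 0, 0, 0.0005, 0], [255, 0, 0, 0.0005, 0], [255, 0, 0, 0, 0], [255, 0, 0, 0, 0]])

```text
t: 9.25
eef_pos: [0.5657, -0.1245, 0.0871]
eef_rot: [180.0, 0.0, 90.0]
wrist_force: [-1.9, 1.8, 5.6]
grip_width: -0.0
finger_force: 2.8
```

Call:
servo_tool(targets=[[255, 0, 0, 0.0005, 0], [255, 0, 0, 0.0005, 0], [255, 0, 0, 0, 0], [255, 0, 0, 0, 0], [255, 0, 0, 0, 0], [255, 0, 0, 0, 0], [255, 0, 0, 0, 0], [255, 0, 0, 0, 0]])

```text
t: 10.05
eef_pos: [0.5658, -0.1245, 0.0864]
eef_rot: [180.0, 0.0, 90.0]
wrist_force: [-2.4, 1.4, 7.4]
grip_width: 0.0002
finger_force: 3.9
```

The square button is home at 7.4 N and the same height. I lift and go to the small one.

Call:
servo_tool(targets=[[255, 0, 0, -0.005, 0], [255, 0, 0, -0.01, 0], [255, 0, 0, -0.015, 0], [255, 0, 0, -0.01, 0], [255, 0.0145, 0.002, 0, 0], [255, 0.02, 0.005, 0, 0], [255, 0.02, 0.005, 0, 0], [255, 0.02, 0.003, 0, 0]])

```text
t: 10.85
eef_pos: [0.5806, -0.0482, 0.1252]
eef_rot: [-179.9, -0.0, 90.0]
wrist_force: [-0.5, 0.7, -0.2]
grip_width: -0.0003
finger_force: 0.0
```

Call:
servo_tool(targets=[[255, 0.01, 0.002, 0, 0], [255, 0, 0, 0, 0], [255, 0, 0, 0, 0], [255, 0, 0, 0, 0], [255, 0, 0, 0, 0], [255, 0, 0, 0, 0], [255, 0, 0, 0, 0], [255, 0, 0, 0, 0]])

```text
t: 11.65
eef_pos: [0.5827, -0.0402, 0.1258]
eef_rot: [180.0, -0.0, 90.0]
wrist_force: [0.1, 0.2, -0.3]
grip_width: -0.0003
finger_force: 0.0
```

```bash
python3 - <<'E'
from h import *
import pickle
W=pickle.load(open("v2.pkl","rb"))["wrist"]
print(onplane(*W[1:],(355,102),.081), onplane(*W[1:],(355,102),.0795))
D={n:cam(n) for n in ["scene","side","wrist"]}
pickle.dump(D,open("v3.pkl","wb"))
s=arm.sense();print(s["t"],s["eef_pos"],s["eef_rot"],s["wrist_force"],s["grip_width"])
f=lambda n,x,y,w,h:cv2.resize(D[n][0][y:y+h,x:x+w],(400,300),interpolation=cv2.INTER_CUBIC)
cv2.imwrite("pics/c3.png",np.vstack([np.hstack([f("scene",213,190,120,90),f("side",289,150,120,90)]),np.hstack([f("wrist",0,0,640,480),f("wrist",240,200,160,120)])]))
E
```

```text
[ 0.58301495 -0.04198343  0.081     ] [ 0.58315607 -0.04193308  0.0795    ]
11.8 [ 0.58270492 -0.04002958  0.12579088] [ 1.79999924e+02 -1.40397398e-03  8.99984767e+01] [ 0.96662321  0.52364617 -0.09274645] 0.000257209212367847
```

View pics/c3.png

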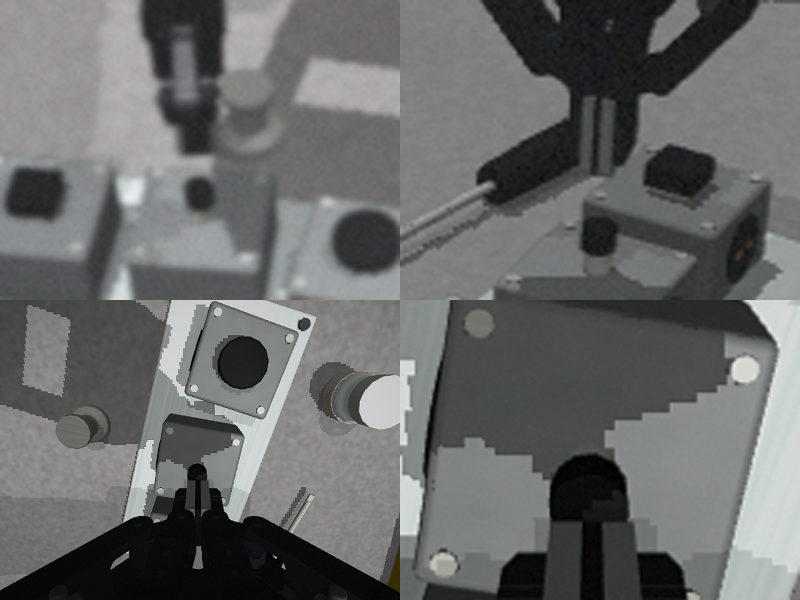

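The tips stand over the small button in both views: scene tip (197,150), cap (200,192), and side tip (600,172), cap (600,235) in the crop. The square and large caps look lowered. I press the small one, with a 1 mm shift in y.

Call:
servo_tool(targets=[[255, -0.001, 0, 0.005, 0], [255, 0, 0, 0.008, 0], [255, 0, 0, 0.006, 0], [255, 0, 0, 0.003, 0], [255, 0, 0, 0.002, 0], [255, 0, 0, 0.001, 0], [255, 0, 0, 0.001, 0], [255, 0, 0, 0.001, 0]])

```text
t: 12.6
eef_pos: [0.5828, -0.041, 0.0989]
eef_rot: [180.0, 0.0, 90.0]
wrist_force: [-0.8, -0.6, -0.5]
grip_width: 0.0002
finger_force: 0.0
```

Call:
servo_tool(targets=[[255, 0, 0, 0.001, 0], [255, 0, 0, 0.001, 0], [255, 0, 0, 0.001, 0], [255, 0, 0, 0.001, 0], [255, 0, 0, 0.001, 0], [255, 0, 0, 0.001, 0], [255, 0, 0, 0.001, 0], [255, 0, 0, 0.001, 0]])

```text
t: 13.4
eef_pos: [0.5828, -0.041, 0.0908]
eef_rot: [180.0, 0.0, 90.0]
wrist_force: [-0.8, -0.1, 3.2]
grip_width: 0.0003
finger_force: 1.4
```

Call:
servo_tool(targets=[[255, 0, 0, 0.001, 0], [255, 0, 0, 0.001, 0], [255, 0, 0, 0.001, 0], [255, 0, 0, 0.0005, 0], [255, 0, 0, 0.0005, 0], [255, 0, 0, 0.0005, 0], [255, 0, 0, 0, 0], [255, 0, 0, 0, 0]])

```text
t: 14.2
eef_pos: [0.5828, -0.041, 0.0867]
eef_rot: [180.0, 0.0, 90.0]
wrist_force: [-1.4, 0.6, 6.6]
grip_width: -0.0001
finger_force: 3.4
```

Call:
servo_tool(targets=[[255, 0, 0, 0.0005, 0], [255, 0, 0, 0.0005, 0], [255, 0, 0, 0, 0], [255, 0, 0, 0, 0], [255, 0, 0, 0, 0], [255, 0, 0, 0, 0], [255, 0, 0, 0, 0], [255, 0, 0, 0, 0]])

```text
t: 15.0
eef_pos: [0.5828, -0.041, 0.086]
eef_rot: [180.0, 0.0, 90.0]
wrist_force: [-2.3, -0.2, 8.7]
grip_width: -0.0006
finger_force: 4.4
```

Home at 8.7 N. I lift clear and take one last look.

Call:
servo_tool(targets=[[255, 0, 0, -0.005, 0], [255, 0, 0, -0.01, 0], [255, 0, 0, -0.02, 0], [255, 0, 0, -0.02, 0], [255, 0, -0.01, -0.02, 0], [255, 0, -0.02, -0.02, 0], [255, 0, -0.02, -0.015, 0], [255, 0, 0, 0, 0]])

```text
t: 15.8
eef_pos: [0.5321, -0.0411, 0.1976]
eef_rot: [179.8, 0.1, 90.0]
wrist_force: [0.3, -0.4, -0.8]
grip_width: -0.0
finger_force: 0.0
```

```bash
python3 - <<'E'
from h import *
D={n:cam(n) for n in ["side","wrist"]}
s=arm.sense();print(s["t"],s["eef_pos"],s["wrist_force"],s["dq"])
f=lambda n,x,y,w,h:cv2.resize(D[n][0][y:y+h,x:x+w],(400,300),interpolation=cv2.INTER_CUBIC)
cv2.imwrite("pics/c4.png",np.hstack([f("side",219,160,220,165),f("wrist",0,0,640,480)]))
E
```

```text
15.9 [ 0.53289274 -0.04106279  0.19544187] [0.11675564 0.61014449 0.39863825] [ 0.14003806  1.75826837 -0.24364407  0.02469203 -0.15310573 -0.00593923]
```

View pics/c4.png

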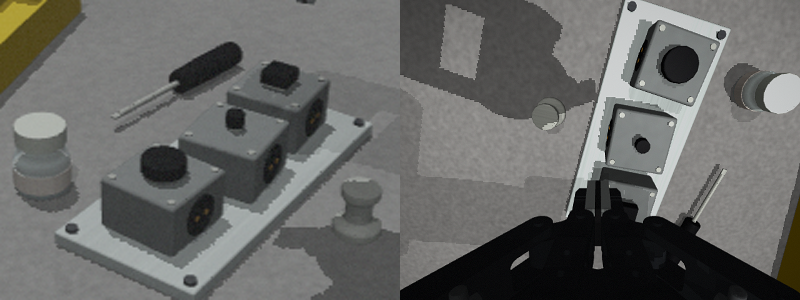

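All three caps are low: main at (164,160), small at (235,117) and square at (280,75) in the left crop. The jar, spool and driver are where they were, and the arm is clear.

```bash
python3 -c "
from rig import ticket; print(ticket.hand_in())"
```

```text
the job is handed in; nothing more can be done
None
```

I pressed all three breakers home in order (large round, square, small round) at no more than about 9 N, left the jar, turned part and screwdriver in place, and handed the job in at about 16 s; no verdict was returned.

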